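# Lubricate and hold back the index plunger of a glass-decorating wheel

## Robot

A 6-joint arm with a two-finger parallel gripper is mounted at the origin on the work surface. World frame = base frame: x ahead of the robot, y to its left, z up, the work surface at z = 0. Lengths are in m, angles in rad, forces in N, time in s.
With the tool pointing down it reaches from about 0.275 to 1 m from the base axis. Payload 8.4 kg.
Tool frame: the origin (TCP) lies at the very end of the fingers, on their centre line; the grasp point (between the pads) lies 19 mm behind it; z points along the fingers, y is the line along which they close (so a half turn about z gives the same grasp; the last joint's range is limited). The gripper opens to 85 mm and grips with 20 to 120 N. Pads are 22 mm wide; open, the fingers measure 114 mm over their backs; the gripper's body (76 mm by 85 mm) begins 54 mm behind the grasp point. The pads swing forward as they close: fully open they stand 13 mm farther back than shut.
Start: joints at [-1.182, 0.353, 1.633, -0, 1.155, -0.002], TCP at [0.238, -0.578, 0.231] pointing down, gripper open.
Joint ranges: [-2.63, 2.63], [-0.92, 2.1], [0.06, 2.66], [-1.3, 4.44], [0, 2.69], [-3.02, 3.02]. Speed limits (rad/s): [2.22, 2.22, 2.79, 3.14, 3.14, 3.14].

## Interface

Orientations are given as a unit quaternion [w, x, y, z].
In Python, from rig import ctrl gives the robot as it stands.
- The arm moves only by the tool carry_out, never from a script. Its argument "commands" is a list of rows, each a list of 3 entries, a list of its own where there are three numbers: the turn, a rotation vector about the tool's x, y, z in degrees, then the shift along the tool's x, y, z in m, then the closure, from -1 (fully open) to 1 (shut). In form: [[[ax, ay, az], [x, y, z], hand], ...]. A call has 1 to 5 rows; each row shifts and turns the commanded pose from where the row before left it, along the tool's axes as they then stand; what a row does not reach is not made up. A row lasts 1/10 s, in which the tool goes at most 50 mm and 8.59 degrees, less where a joint would pass 70% of its speed; a pose out of reach is approached as far as the arm can. A call is refused whole if a number of a shift passes 0.05 or a number of a turn 8.59, either way. A call with a gripper value outside its range is refused whole. The fingers move at their own pace and stop on an object; "newtons" is the grip in N (left out, the last holds). Time passes only in rows, so rows that do not move let the fingers close. It gives the time, the measured TCP pose, the force, the opening and the grip force at its end, in the units of the state.
- ctrl.sense(): the state, without advancing time (a new reading comes with each control period).
- ctrl.camera(name): name is "scene" or "side" or "wrist"; returns the picture (420x560x3 uint8, red, green, blue); there is no depth.
- ctrl.camera_info(name): a dict with "K" (3x3 intrinsics, pixels), "k1" (the pictures are not rectified: a ray, as slopes to the right and down, at radius r is drawn at 1 + k1 r^2 times it, then the intrinsics apply), "R" (3x3) and "t" (3): a world point X has camera coordinates R X + t; the wrist camera has in their place "hand_eye" (4x4, takes a point from camera to tool coordinates, whose origin is the TCP and whose axes are the flange's). Camera axes: x right, y down, z forward; pixel columns grow to the right and rows downward; lengths in m; the calibration is good to about 2 mm. A picture is of the moment at which its call begins: read the wrist's pose just before it. camera_info takes no time and is no camera call.
- ctrl.hand_in(): hands the job in; it is judged then, once.
Trained networks look in the newest picture that a camera, given by its name, has taken for a name from the list of things; names that differ only in an ending like _2 or _b are one class to them, and where a whole thing is asked for, a point or a joint stands for the part that bears it (a point fixed in the world has none). Each returns a list of dicts, best first, with "conf" (0 to 1); they miss things now and then, are a little off and sometimes report something else, mostly with a low value. They report only what shows in the picture. A call takes as long as a camera call. They do not tell look-alikes from the thing itself.
- ctrl.recognise(camera, target): "centre" ([x, y, z] in m, in the coordinates of the camera as it stood for that picture, good to about 4 mm: the middle of the surface that is visible of it).
- ctrl.regions_of(camera, target): "mask" (420x560 bool, what is visible of it).
The state is a dict: "time": time; "joint_pos": joint angles; "joint_velocities": joint speeds; "effort": joint torques, N m; "tool_pos": TCP position; "ee_rot": TCP orientation; "wrist_force": force on the tool from outside, world axes, zero at the start; "ft_torque": the same for the moment, N m; "grip_width": finger opening in m; "finger_force": force on a finger pad.
Only numpy, scipy, OpenCV 4.12 (cv2) and the standard library are available. Lean on these libraries where they do the work, as an engineer would, in place of code of your own. Each camera call takes 0.05 s, during which the arm holds its last target. There are 200 camera calls.

## Task

Give the index plunger of the decorating wheel a squirt: press the white cap of the yellow spray can right down and let it spring back up. Then grip the plunger's red pull bar, draw it straight up all the way to its stop so that the pin is clear of its hole in the wheel, and finish holding it there: do not let go. Leave the glass swan, the bead jar and the paddle undisturbed.

Things in the scene. Friction and masses are not known exactly. Their poses are not given: they have to be found in the camera images.
- index_wheel: Fixed blue base plate with an aluminium disc (radius 100 mm, top 50 mm above the bench at z = 0, ring of index holes) and a blue bracket carrying the plunger over its rim. Origin on the bench under the plunger; x points to the disc's centre (80 mm off), z up. Bracket: 36 mm wide in y, x = -60 to +18 mm, top at 95 mm; its steel barrel (20 mm diameter) ends at 100 mm.
- pull_bar (a point): Red bar, the plunger's handle: 44 mm long in its x (parallel to the wheel's x axis), 12 mm thick in its y, 18 mm tall. This point is its centre, 129 mm above the bench at rest; z is up and is the pull direction. Pinch it across its 12 mm thickness from above. It sits on an 8 mm brass stem, 20 mm clear above the barrel; it does not turn.
- plunger (a joint): Upward travel of the plunger in m: 0 = pin fully seated (10 mm deep in its hole in the wheel), 0.010 = pin tip level with the disc's top, 0.016 = stop, fully back. A spring pulls it down: about 4 N at 0, about 10.5 N at the stop; it snaps back if let go.
- spray_can: Fixed yellow spray can (52 mm diameter, shoulder at 98 mm, top 113 mm above the bench) held on a dark steel plate 84 x 84 x 8 mm by a clamp. Origin on the bench under its axis; its red nozzle dot looks along +y, towards the plunger.
- cap_top (a point): Centre of the top face of the can's white round cap (24 mm diameter, 20 mm tall), 139 mm above the bench at rest; moves down with the cap.
- spray_cap (a joint): How far the spray cap is pressed down in m: 0 = up, 0.006 = right down. Sprung: about 2 N at 0, about 6 N right down; returns by itself.
- swan: Loose little clear and green glass swan, 60 mm tall on a round foot of 48 mm diameter, standing on the disc. Origin at the centre of its underside. Leave alone.
- bead_jar: Loose amber glass jar with blue lid, 64 mm diameter, 85 mm tall. Origin at the centre of its underside. Leave alone.
- paddle: Loose shaping paddle lying along its x: wooden handle towards -x (x = -100 mm to 0), black blade 70 x 45 mm centred at x = +70 mm, 22 mm tall at most. Origin on the bench under the front end of the handle. Leave alone.
Not all that is in view belongs to the job. Several things look just like the spray_can: the one meant starts farthest from the robot's base.

How it is judged:
On the way, in this order (a step that is already met when the one before it is completed fails the run):
1. the spray cap is pressed right down (value of joint spray_cap above 0.0045 m), for 0.1 s.
2. the cap has sprung back up (value of joint spray_cap below 0.0015 m), for 0.1 s.
3. the plunger is drawn fully back by the fingers (value of joint plunger above 0.0135 m and contact force between the fingers and plunger above 2 N), for 0.3 s.
At the end, for the whole second after the job is handed in: The fingers hold the pull bar (contact force over 2 N) with the plunger drawn more than 13.5 mm of its 16 mm, its pin clear of the wheel, and the spray cap is up (pressed less than 1.5 mm) (all of step 3 and value of joint spray_cap below 0.0015 m); the arm keeps its last pose, push and grip.
It fails at once if the glass swan on the wheel is shifted more than 20 mm or tipped more than 0.3 rad (distance of swan from where it was at the start of the episode above 0.02 m or angle between swan's own z axis and vertical above 0.3 rad).
It fails at once if the bead jar is shifted more than 20 mm or tipped more than 0.3 rad (distance of bead_jar from where it was at the start of the episode above 0.02 m or angle between bead_jar's own z axis and vertical above 0.3 rad).
It fails at once if the paddle is shifted more than 20 mm or tipped more than 0.3 rad (distance of paddle from where it was at the start of the episode above 0.02 m or angle between paddle's own z axis and vertical above 0.3 rad).
It also fails if it takes over 38 s, if anything falls off the work surface, if the arm or the gripper's body presses on something with over 40 N, if the wrist force passes 120 N, or if a joint passes its speed limit or range.

## Working session

There is one attempt and no reset: what is moved stays moved. The work goes in short steps, Python scripts to look and compute and a tool call to move; the robot and the scene stay as the last step left them, time stands still between calls to the robot, and variables do not carry over. Pictures are saved under pics/ and viewed, at most 10 in all, crops included, and the job is handed in when it is done.

Besides the shell and the picture viewer there is one more tool, called by a JSON object that holds its "name" and its "arguments", one argument or row to a line. carry_out: Moves the arm, as the interface text tells. Its arguments: {"type":"object","properties":{"commands":{"type":"array","items":{"type":"array"}},"newtons":{"type":"number"}},"required":["commands"]}

```bash
mkdir -p pics
cat > h.py <<'E'
import numpy as np, cv2
from rig import ctrl
from scipy.spatial.transform import Rotation as Ro
def RT(q): return Ro.from_quat([q[1],q[2],q[3],q[0]]).as_matrix()
def towld(cam,p,s):
    i=ctrl.camera_info(cam); p=np.array(p)
    if cam=='wrist':
        H=np.array(i['hand_eye']); p=H[:3,:3]@p+H[:3,3]
        return RT(s['ee_rot'])@p+np.array(s['tool_pos'])
    return np.array(i['R']).T@(p-np.array(i['t']))
def snap(cam,name):
    s=ctrl.sense(); im=ctrl.camera(cam); cv2.imwrite(f'pics/{name}.png',im[:,:,::-1]); return s,im
E
python3 - <<'E'
from h import *
np.set_printoptions(precision=4,suppress=True)
for c in ['scene','side']:
    s,im=snap(c,c+'0')
    for t in ['pull_bar','cap_top','spray_can','index_wheel','swan','bead_jar','paddle']:
        for d in ctrl.recognise(c,t): print(c,t,round(d['conf'],2),towld(c,d['centre'],s))
print(s)
a=[cv2.imread(f'pics/{c}0.png') for c in ['scene','side']]
E
```

```text
scene pull_bar 0.55 [0.5507 0.1791 0.1322]
scene cap_top 0.71 [ 0.5157 -0.0127  0.1341]
scene cap_top 0.51 [0.334  0.2019 0.1345]
scene spray_can 0.89 [ 0.5284 -0.0215  0.0489]
scene spray_can 0.78 [ 0.3839 -0.0072  0.0624]
scene spray_can 0.74 [0.346  0.1979 0.0504]
scene spray_can 0.35 [0.5499 0.1811 0.135 ]
scene index_wheel 0.94 [0.6469 0.1515 0.05  ]
scene swan 0.81 [0.6796 0.164  0.0705]
scene bead_jar 0.96 [0.5706 0.3704 0.0584]
scene paddle 0.97 [ 0.5334 -0.1274  0.0117]
side pull_bar 0.76 [0.5465 0.1781 0.1248]
side pull_bar 0.52 [0.5938 0.1411 0.0468]
side pull_bar 0.46 [ 0.5035 -0.037   0.0488]
side cap_top 0.69 [0.3281 0.2022 0.1292]
side cap_top 0.62 [ 0.5091 -0.0198  0.1317]
side cap_top 0.57 [ 0.3666 -0.003   0.129 ]
side cap_top 0.41 [0.5936 0.1434 0.0487]
side spray_can 0.84 [0.3221 0.1852 0.0615]
side spray_can 0.61 [ 0.504  -0.0324  0.0468]
side index_wheel 0.72 [0.594  0.1419 0.0483]
side swan 0.66 [0.6682 0.1567 0.0673]
side swan 0.35 [0.5901 0.1422 0.0482]
side bead_jar 0.62 [0.5444 0.3538 0.0564]
side paddle 0.62 [ 0.5165 -0.1383  0.0195]
{'time': 0.4, 'joint_pos': array([-1.1824,  0.3531,  1.6335, -0.    ,  1.1552, -0.0024]), 'joint_velocities': array([ 0.0016, -0.0001, -0.0022, -0.    ,  0.0011, -0.0004]), 'effort': array([ -0.0011, -60.4556, -34.2008,   0.    ,   0.0039,  -0.0001]), 'tool_pos': array([ 0.238 , -0.5778,  0.2312]), 'ee_rot': array([-0.0001,  0.981 ,  0.1942, -0.    ]), 'wrist_force': array([ 0.192 , -0.5218,  0.9987]), 'ft_torque': array([-0.0026, -0.0312,  0.0354]), 'finger_force': 0.0, 'grip_width': 0.08539718932067762}
```

View pics/scene0.png

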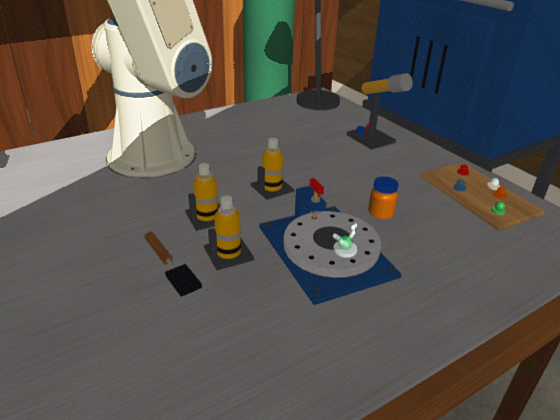

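View pics/side0.png

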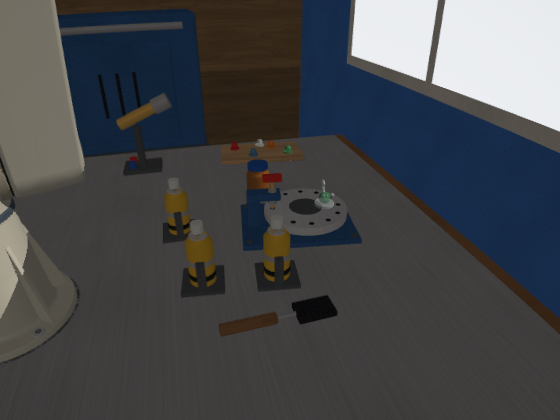

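```bash
cat >> h.py <<'E'
def ray(cam,uv,z,s=None):
    i=ctrl.camera_info(cam); K=np.array(i['K'])
    d=np.array([(uv[0]-K[0,2])/K[0,0],(uv[1]-K[1,2])/K[1,1]]); u=d.copy()
    for _ in range(20): u=d/(1+i['k1']*(u@u))
    v=np.array([*u,1.])
    o,p=towld(cam,[0,0,0],s),towld(cam,v,s)
    return o+(p-o)*(z-o[2])/(p[2]-o[2])
E
python3 - <<'E'
from h import *
np.set_printoptions(precision=4,suppress=True)
for n,c,uv,z in [('cap','scene',(227,201),.139),('cap','side',(277,219),.139),('bar','scene',(316,186),.133),('bar','side',(272,178),.129),('barL','scene',(311,181),.138),('barR','scene',(321,188),.138)]:
    print(n,c,ray(c,uv,z))
for c in ['scene','side']:
    im=cv2.imread(f'pics/{c}0.png')
    # disc centre: undistort via rays of disc-top outline
    box=dict(scene=(283,212,100,62),side=(262,188,88,46))[c]
    x,y,w,h=box; L,R_,T,B=(x,y+h/2-2),(x+w,y+h/2-2),(x+w/2,y),(x+w/2,y+h-6)
    print(c,(ray(c,L,.05)+ray(c,R_,.05))/2, (ray(c,T,.05)+ray(c,B,.05))/2)
E
```

```text
cap scene [ 0.5225 -0.0127  0.139 ]
cap side [ 0.51   -0.0203  0.139 ]
bar scene [0.5527 0.1779 0.133 ]
bar side [0.5468 0.1758 0.129 ]
barL scene [0.5375 0.1755 0.138 ]
barR scene [0.5709 0.1769 0.138 ]
scene [0.6379 0.1673 0.05  ] [0.6287 0.1737 0.05  ]
side [0.6236 0.1533 0.05  ] [0.6277 0.1665 0.05  ]
```

{"name": "carry_out", "arguments": {
  "commands": [
    [[0,0,7.1],[0,0,-0.015],1],
    [[0,0,7.1],[0,0,-0.015],1],
    [[0,0,7.1],[0,0,-0.015],1],
    [[0,0,7.1],[0,0,-0.015],1]
  ],
  "newtons": 60
}}

```text
time: 1.2
tool_pos: [0.2381, -0.5778, 0.2919]
ee_rot: [-0.0, 0.998, -0.055, -0.0]
wrist_force: [-0.1, 0.2, 0.3]
grip_width: 0.0281
finger_force: 0.0
```

```bash
python3 -c "
from h import *
s=ctrl.sense();print(s['tool_pos'],RT(s['ee_rot']).round(3),s['joint_pos'],ctrl.camera_info('wrist'))"
```

```text
[ 0.23808399 -0.57783428  0.29187115] [[ 0.994 -0.11  -0.   ]
 [-0.11  -0.994  0.   ]
 [-0.    -0.    -1.   ]] [-1.18237181e+00  3.03635831e-01  1.56623463e+00  1.45199087e-05
  1.27177917e+00  4.98347544e-01] {'K': array([[305.03456832,   0.        , 281.3596581 ],
       [  0.        , 305.03456832, 203.054873  ],
       [  0.        ,   0.        ,   1.        ]]), 'k1': -0.06928511157630372, 'hand_eye': array([[-8.69394408e-04, -9.51801074e-01, -3.06714785e-01,
         7.91654376e-02],
       [ 9.99999558e-01, -7.17709889e-04, -6.07329645e-04,
        -1.00288230e-03],
       [ 3.57924774e-04, -3.06715177e-01,  9.51801278e-01,
        -1.41584024e-01],
       [ 0.00000000e+00,  0.00000000e+00,  0.00000000e+00,
         1.00000000e+00]])}
```

{"name": "carry_out", "arguments": {
  "commands": [
    [[0,0,0],[0.0136,-0.0474,0],1],
    [[0,0,0],[0.0136,-0.0474,0],1],
    [[0,0,0],[0.0136,-0.0474,0],1],
    [[0,0,0],[0.0136,-0.0474,0],1],
    [[0,0,0],[0.0136,-0.0474,0],1]
  ]
}}

```text
time: 1.7
tool_pos: [0.3308, -0.3475, 0.2914]
ee_rot: [0.0, 0.999, -0.053, 0.0]
wrist_force: [0.4, 0.3, -0.0]
grip_width: -0.0004
finger_force: 0.0
```

{"name": "carry_out", "arguments": {
  "commands": [
    [[0,0,0],[0.0136,-0.0474,0],1],
    [[0,0,0],[0.0136,-0.0474,0],1],
    [[0,0,0],[0.0136,-0.0474,0],1],
    [[0,0,0],[0.0136,-0.0474,0],1],
    [[0,0,0],[0.0136,-0.0474,0],1]
  ]
}}

```text
time: 2.2
tool_pos: [0.4233, -0.1188, 0.2917]
ee_rot: [0.0, 0.999, -0.053, 0.001]
wrist_force: [0.3, -0.6, 0.3]
grip_width: 0.0003
finger_force: 0.0
```

{"name": "carry_out", "arguments": {
  "commands": [
    [[0,0,0],[0.0136,-0.0474,0],1],
    [[0,0,0],[0.0136,-0.0474,0],1],
    [[0,0,0],[0.0136,-0.0474,0],1],
    [[0,0,0],[0.0136,-0.0474,0],1],
    [[0,0,0],[0,0,0],1]
  ]
}}

```text
time: 2.7
tool_pos: [0.4986, 0.067, 0.2914]
ee_rot: [-0.001, 0.999, -0.05, 0.001]
wrist_force: [0.1, -0.4, 0.1]
grip_width: -0.0002
finger_force: 0.0
```

Run:
```python
from h import *
np.set_printoptions(precision=4,suppress=True)
s,im=snap('wrist','w1')
print(s['tool_pos'],s['time'],np.abs(s['joint_velocities']).max())
for t in ['pull_bar','cap_top','swan']:
    for d in ctrl.recognise('wrist',t): print(t,round(d['conf'],2),towld('wrist',d['centre'],s))
for t in ['pull_bar','cap_top']:
    for d in ctrl.regions_of('wrist',t):
        m=d['mask']; r=cv2.minAreaRect(np.argwhere(m)[:,::-1].astype(np.float32)); print(t,round(d['conf'],2),r,m.sum())
```

```text
[0.4986 0.067  0.2914] 2.7 0.08234419069985706
pull_bar 0.56 [0.5473 0.1777 0.1405]
cap_top 0.72 [ 0.5182 -0.0107  0.14  ]
cap_top 0.6 [0.3761 0.011  0.1362]
swan 0.79 [0.6688 0.1658 0.0809]
pull_bar 0.86 ((165.56207275390625, 149.05517578125), (43.98279571533203, 21.43353843688965), 86.633544921875) 740
cap_top 0.74 ((341.3711242675781, 286.91363525390625), (17.298004150390625, 20.970504760742188), 64.79888153076172) 299
```

View pics/w1.png

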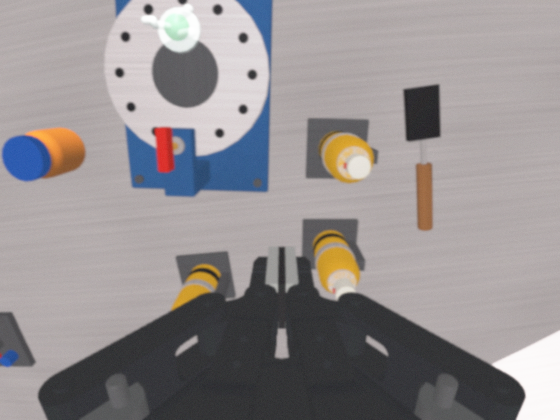

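Run:
```python
from h import *
np.set_printoptions(precision=4,suppress=True)
s=ctrl.sense(); im=cv2.imread('pics/w1.png')
hsv=cv2.cvtColor(im,cv2.COLOR_BGR2HSV)
print(s['tool_pos'],RT(s['ee_rot'])[:,0])
cap=((hsv[:,:,1]<60)&(hsv[:,:,2]>215)).astype(np.uint8); cap[:,:335]=0;cap[:,385:]=0;cap[:140]=0;cap[185:]=0
n,l,st,ce=cv2.connectedComponentsWithStats(cap); k=1+st[1:,4].argmax(); print('cap',st[k],ce[k],ray('wrist',ce[k],.139,s))
red=((hsv[:,:,1]>150)&((hsv[:,:,0]<6)|(hsv[:,:,0]>174))).astype(np.uint8); red[:,:140]=0;red[:,190:]=0;red[:110]=0;red[190:]=0
r=cv2.minAreaRect(np.argwhere(red)[:,::-1].astype(np.float32)); print(r, hsv[150,160:176].tolist())
for p in cv2.boxPoints(r): print(p,ray('wrist',p,.138,s))
c=ray('wrist',(187,74),.05,s); print('disc',c)
cr=cv2.resize(im[110:190,130:400],None,fx=2.9,fy=2.9,interpolation=cv2.INTER_CUBIC); cv2.imwrite('pics/w1c.png',cr)
```

```text
[0.4966 0.061  0.2913] [ 0.9943 -0.1062 -0.0001]
cap [348 152  23  27 424] [358.9151 166.4009] [ 0.5106 -0.0158  0.139 ]
((164.34982299804688, 149.22354125976562), (44.107566833496094, 16.533037185668945), 83.2901611328125) [[2, 210, 219], [1, 207, 218], [1, 200, 223], [1, 204, 221], [1, 201, 221], [1, 202, 218], [1, 201, 212], [1, 203, 200], [1, 207, 184], [2, 204, 181], [1, 203, 176], [2, 184, 177], [3, 152, 175], [6, 104, 176], [8, 67, 176], [12, 44, 174]]
[153.5631 128.2867] [0.5687 0.1774 0.138 ]
[169.9829 126.3549] [0.5685 0.1611 0.138 ]
[175.1365 170.1604] [0.5262 0.1648 0.138 ]
[158.7167 172.0921] [0.5262 0.1818 0.138 ]
disc [0.6239 0.1606 0.05  ]
```

View pics/w1c.png

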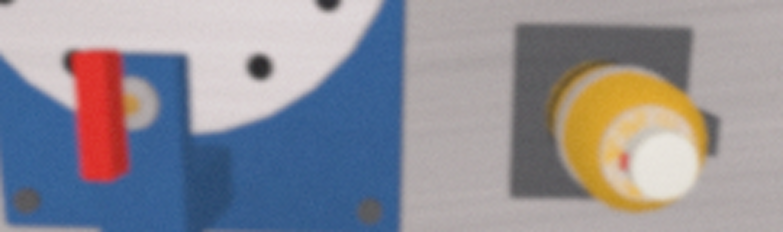

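```bash
cat > m.py <<'E'
from h import *
np.set_printoptions(precision=4,suppress=True)
s,im=snap('wrist','w2'); print(s['time'],s['tool_pos'],RT(s['ee_rot'])[:,0],np.abs(s['joint_velocities']).max())
hsv=cv2.cvtColor(im[:,:,::-1].copy(),cv2.COLOR_BGR2HSV)
def comp(m,near):
    n,l,st,ce=cv2.connectedComponentsWithStats(m.astype(np.uint8)); c=[(np.hypot(*(ce[k]-near)),k) for k in range(1,n) if st[k,4]>100]; k=min(c)[1]; return st[k],ce[k],l==k
def proj(X):
    i=ctrl.camera_info('wrist');H=np.array(i['hand_eye']);t=RT(s['ee_rot']).T@(np.array(X)-s['tool_pos']);c=H[:3,:3].T@(t-H[:3,3]);u=c[:2]/c[2];u=u*(1+i['k1']*(u@u));return i['K'][:2,:2]@u+i['K'][:2,2]
st,ce,m=comp((hsv[:,:,1]<60)&(hsv[:,:,2]>215),proj([.513,-.012,.139])); print('cap',st,ray('wrist',ce,.139,s), proj([.513,-.012,.139]))
st,ce,m=comp((hsv[:,:,1]>150)&((hsv[:,:,0]<6)|(hsv[:,:,0]>174))&(hsv[:,:,2]>193),proj([.549,.177,.138]))
r=cv2.minAreaRect(np.argwhere(m)[:,::-1].astype(np.float32)); print('bar',r,ray('wrist',r[0],.138,s))
for p in cv2.boxPoints(r): print(ray('wrist',p,.138,s))
E
python3 m.py
```

```text
3.0 [0.4966 0.061  0.2913] [ 0.9943 -0.1062 -0.0001] 0.0032150321781331064
cap [341 152  22  25 427] [ 0.5135 -0.0087  0.139 ] [355.0089 164.377 ]
bar ((154.1693115234375, 148.366455078125), (43.580772399902344, 10.566242218017578), 85.42607879638672) [0.5498 0.181  0.138 ]
[0.5706 0.1833 0.138 ]
[0.5701 0.1729 0.138 ]
[0.5283 0.1788 0.138 ]
[0.5287 0.1896 0.138 ]
```

{"name": "carry_out", "arguments": {
  "commands": [
    [[0,0,0],[0.0122,0.0344,0],1],
    [[0,0,0],[0.0122,0.0344,0],1],
    [[0,0,0],[0,0,0.042],1],
    [[0,0,0],[0,0,0.042],1],
    [[0,0,0],[0,0,0.042],1]
  ]
}}

```text
time: 3.55
tool_pos: [0.514, -0.0103, 0.1645]
ee_rot: [-0.0, 0.999, -0.054, 0.001]
wrist_force: [1.3, 0.4, 0.8]
grip_width: -0.0
finger_force: 0.0
```

{"name": "carry_out", "arguments": {
  "commands": [
    [[0,0,0],[0,0,0],1],
    [[0,0,0],[0,0,0],1],
    [[0,0,0],[0,0,0],1]
  ]
}}

```text
time: 3.85
tool_pos: [0.5155, -0.0092, 0.1676]
ee_rot: [-0.0, 0.999, -0.053, 0.002]
wrist_force: [-0.1, 0.3, 0.8]
grip_width: 0.0002
finger_force: 0.0
```

```bash
python3 -c "
from h import *
s,a=snap('side','s1');b=ctrl.camera('wrist')[:,:,::-1]
o=np.hstack([cv2.resize(a[180:300,220:340,::-1],(400,400)),cv2.resize(b[180:340,200:360],(400,400))]);cv2.imwrite('pics/c1.png',o);print(s['tool_pos'])"
```

```text
[ 0.51547571 -0.00919635  0.16756562]
```

View pics/c1.png

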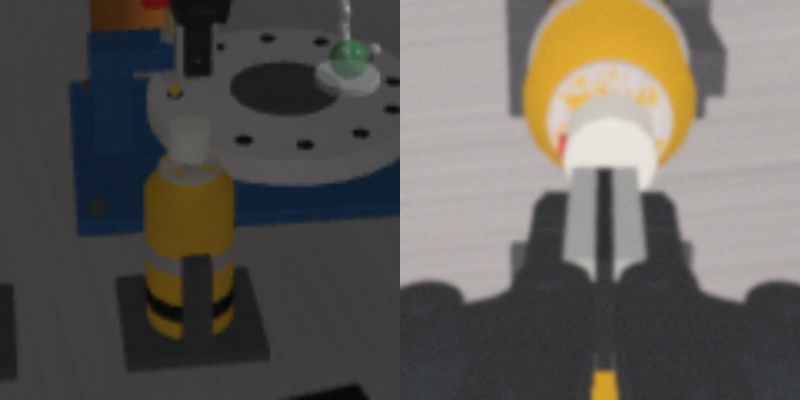

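```bash
python3 -c "
from h import *
s=ctrl.sense()
for uv in [(284,242),(285,228),(285,254)]: print(ray('wrist',uv,.139,s))"
```

```text
[ 0.51480486 -0.00935447  0.139     ]
[ 0.52393136 -0.01090479  0.139     ]
[ 0.50661752 -0.00913089  0.139     ]
```

{"name": "carry_out", "arguments": {
  "commands": [
    [[0,0,0],[0,0,0.015],1],
    [[0,0,0],[0,0,0.01],1],
    [[0,0,0],[0,0,0.004],1],
    [[0,0,0],[0,0,0.003],1],
    [[0,0,0],[0,0,0],1]
  ]
}}

```text
time: 4.45
tool_pos: [0.5142, -0.0088, 0.1336]
ee_rot: [-0.0, 0.999, -0.052, 0.0]
wrist_force: [-1.1, -0.6, 5.3]
grip_width: 0.0004
finger_force: 2.7
```

{"name": "carry_out", "arguments": {
  "commands": [
    [[0,0,0],[0,0,0.002],1],
    [[0,0,0],[0,0,0.001],1],
    [[0,0,0],[0,0,0],1],
    [[0,0,0],[0,0,0],1]
  ]
}}

```text
time: 4.85
tool_pos: [0.5144, -0.0088, 0.1327]
ee_rot: [-0.0, 0.999, -0.052, 0.001]
wrist_force: [-8.8, 0.3, 26.3]
grip_width: -0.0001
finger_force: 13.3
```

{"name": "carry_out", "arguments": {
  "commands": [
    [[0,0,0],[0,0,-0.02],1],
    [[0,0,0],[0,0,-0.03],1],
    [[0,0,0],[0,0,-0.04],0],
    [[0,0,2.3],[0,0,0],-1],
    [[0,0,0],[0.0018,-0.0478,0],-1]
  ]
}}

```text
time: 5.35
tool_pos: [0.5233, 0.0353, 0.2222]
ee_rot: [0.001, 0.997, -0.075, 0.002]
wrist_force: [-0.2, 0.3, 0.7]
grip_width: 0.0429
finger_force: 0.0
```

{"name": "carry_out", "arguments": {
  "commands": [
    [[0,0,0],[0.0018,-0.0478,0],-1],
    [[0,0,0],[0.0018,-0.0478,0],-1],
    [[0,0,0],[0.0018,-0.0478,0],-1],
    [[0,0,0],[0,0,0],-1],
    [[0,0,0],[0,0,0],-1]
  ]
}}

```text
time: 5.85
tool_pos: [0.5485, 0.1803, 0.2201]
ee_rot: [0.0, 0.997, -0.071, -0.0]
wrist_force: [0.1, -0.1, -0.7]
grip_width: 0.0857
finger_force: 0.0
```

```bash
python3 -c "
from h import *
import m
b=m.im[:,:,::-1];cv2.imwrite('pics/c2.png',b)
print(ctrl.sense()['grip_width'])"
```

```text
5.85 [0.5485 0.1803 0.2201] [ 0.9899 -0.1421 -0.0004] 0.03699727303050388
cap [505 209  23  24 423] [ 0.5136 -0.0078  0.139 ] [520.7736 220.4003]
bar ((280.5, 209.0), (50.0, 13.0), 90.0) [0.5509 0.1818 0.138 ]
[0.5714 0.1838 0.138 ]
[0.57   0.1741 0.138 ]
[0.5293 0.1797 0.138 ]
[0.5308 0.19   0.138 ]
0.08547646792888847
```

View pics/w2.png

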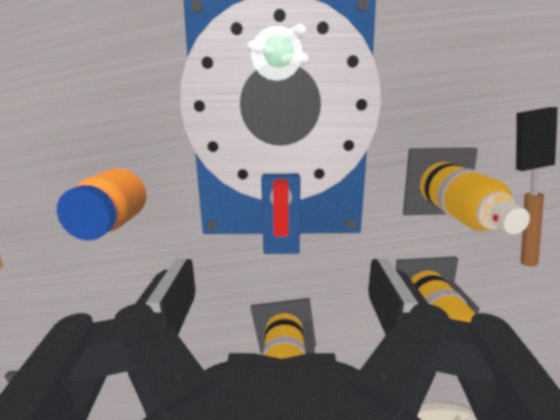

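{"name": "carry_out", "arguments": {
  "commands": [
    [[0,0,0],[0.002,-0.001,0.03],-1],
    [[0,0,0],[0,0,0.03],-1],
    [[0,0,0],[0,0,0.03],-1],
    [[0,0,0],[0,0,0.018],-1],
    [[0,0,0],[0,0,0],-1]
  ]
}}

```text
time: 6.4
tool_pos: [0.5489, 0.1779, 0.1099]
ee_rot: [0.001, 0.997, -0.073, -0.002]
wrist_force: [-0.3, -0.8, 0.7]
grip_width: 0.0854
finger_force: 0.0
```

{"name": "carry_out", "arguments": {
  "commands": [
    [[0,0,0],[0,0,0],0],
    [[0,0,0],[0,0,0],1],
    [[0,0,0],[0,0,0],1],
    [[0,0,0],[0,0,0],1],
    [[0,0,0],[0,0,0],1]
  ],
  "newtons": 60
}}

```text
time: 6.9
tool_pos: [0.5512, 0.1803, 0.1129]
ee_rot: [-0.0, 0.997, -0.073, 0.001]
wrist_force: [1.7, 20.3, 7.0]
grip_width: 0.0125
finger_force: 11.4
```

{"name": "carry_out", "arguments": {
  "commands": [
    [[0,0,0],[0,-0.001,0],1],
    [[0,0,0],[0,0,0],1],
    [[0,0,0],[0,0,0],1],
    [[0,0,0],[0,0,0],1]
  ]
}}

```text
time: 7.3
tool_pos: [0.5513, 0.181, 0.1131]
ee_rot: [0.0, 0.997, -0.072, 0.0]
wrist_force: [-2.5, -2.0, 5.6]
grip_width: 0.011
finger_force: 61.2
```

{"name": "carry_out", "arguments": {
  "commands": [
    [[0,0,0],[0,0,-0.005],1],
    [[0,0,0],[0,0,-0.005],1],
    [[0,0,0],[0,0,-0.004],1],
    [[0,0,0],[0,0,0],1],
    [[0,0,0],[0,0,0],1]
  ]
}}

```text
time: 7.8
tool_pos: [0.5512, 0.181, 0.1261]
ee_rot: [-0.0, 0.997, -0.072, 0.0]
wrist_force: [5.4, -0.2, -10.0]
grip_width: 0.0108
finger_force: 59.0
```

{"name": "carry_out", "arguments": {
  "commands": [
    [[0,0,0],[0,0,-0.002],1],
    [[0,0,0],[0,0,-0.002],1],
    [[0,0,0],[0,0,0],1],
    [[0,0,0],[0,0,0],1],
    [[0,0,0],[0,0,0],1]
  ]
}}

```text
time: 8.3
tool_pos: [0.5511, 0.181, 0.1293]
ee_rot: [0.0, 0.997, -0.072, 0.0]
wrist_force: [7.8, 0.8, -15.3]
grip_width: 0.0108
finger_force: 61.4
```

{"name": "carry_out", "arguments": {
  "commands": [
    [[0,0,0],[0,0,-0.001],1],
    [[0,0,0],[0,0,0],1],
    [[0,0,0],[0,0,0],1],
    [[0,0,0],[0,0,0],1],
    [[0,0,0],[0,0,0],1]
  ]
}}

```text
time: 8.8
tool_pos: [0.5511, 0.181, 0.1293]
ee_rot: [0.0, 0.997, -0.072, -0.0]
wrist_force: [10.9, 1.7, -26.0]
grip_width: 0.0109
finger_force: 59.9
```

```bash
python3 -c "
from h import *
s,a=snap('side','s3');b=ctrl.camera('scene')[:,:,::-1]
o=np.hstack([cv2.resize(a[130:250,210:330,::-1],(400,400)),cv2.resize(b[130:250,260:380],(400,400))]);cv2.imwrite('pics/c3.png',o);print(s['tool_pos'],s['wrist_force'],s['finger_force'])"
```

```text
[0.5510814  0.18095395 0.12934378] [ 10.88727034   1.73609218 -26.03929482] 59.87287402153015
```

View pics/c3.png

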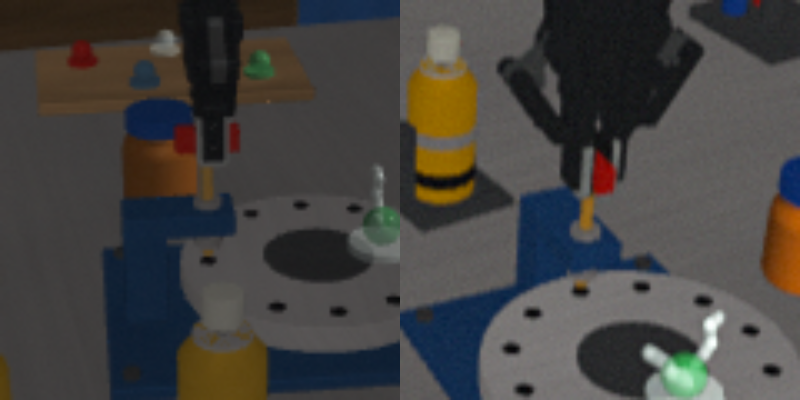

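The bar is gripped at about crop (205,140) in the side view. The stem is drawn out and the pin tip is clear of its hole. Force rises with no further travel, so the plunger is at its stop.

```bash
python3 -c "
from rig import ctrl
print(ctrl.hand_in())"
```

```text
the job is handed in; nothing more can be done
None
```

I pressed the far can's cap right down and let it spring back. The pull bar is drawn up to its stop and still held at about 60 N, and the job is handed in; the hand-in gave no verdict.

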